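# Find the strainer that belongs to the jug

### The job

The three washed strainers in the sloping draining stand belong to different steeping jugs. Find out by trying them gently which one goes all the way into the jug at the front of the worktop, so that its collar lies flat on the jug's rim, and leave that one seated there; the other two must be hanging in the stand's holes at the end, collars flat on the plate. Do not force a strainer that does not go in, do not drop one, and leave both jugs and everything else standing where they are.

Things in the scene. Friction and masses are not known exactly. Their poses are not given: they have to be found in the camera images.
- strainer_a: one of three strainers alike from above: black cap dia 50 x 44 mm on a steel collar dia 76 x 4 mm; below it a mesh body, chamfered foot (3 mm high, 4 mm in radius). The bodies are dia 50 x 84, dia 50 x 100 and dia 58 x 68 mm long; which one this has is not told. Origin: centre of the collar's underside; z up the axis through the cap (cap z = +4 to +48 mm). 0.12 kg.
- strainer_b: one of three strainers alike from above: black cap dia 50 x 44 mm on a steel collar dia 76 x 4 mm; below it a mesh body, chamfered foot (3 mm high, 4 mm in radius). The bodies are dia 50 x 84, dia 50 x 100 and dia 58 x 68 mm long; which one this has is not told. Origin: centre of the collar's underside; z up the axis through the cap (cap z = +4 to +48 mm). 0.12 kg.
- strainer_c: one of three strainers alike from above: black cap dia 50 x 44 mm on a steel collar dia 76 x 4 mm; below it a mesh body, chamfered foot (3 mm high, 4 mm in radius). The bodies are dia 50 x 84, dia 50 x 100 and dia 58 x 68 mm long; which one this has is not told. Origin: centre of the collar's underside; z up the axis through the cap (cap z = +4 to +48 mm). 0.12 kg.
- jug_p: steel steeping jug, taller, belly dia 98 mm, 94 mm tall to its rim; neck bore dia 55 mm (outside 62), wider below; inner floor 88 mm below the rim. Handle at -y to 85 mm from the axis, spout at +y to 80. Origin: centre of underside, z up. Loose, 0.8 kg. Stands at the front (x below 0.6 m: fit this one) or at the back (x above 0.7: leave it).
- jug_q: steel steeping jug, lower and wider, belly dia 108 mm, 80 mm tall to its rim; neck bore dia 63 mm (outside 70), wider below; inner floor 74 mm below the rim. Handle at -y to 90 mm from the axis, spout at +y to 85. Origin: centre of underside, z up. Loose, 0.8 kg. Stands at the front (x below 0.6 m: fit this one) or at the back (x above 0.7: leave it).
- stand_deck: top plate, 108 x 346 x 6 mm, of the fixed draining stand; leans 25 degrees, lower long edge towards the robot. z: upward normal, along which the holes run and the strainers stand; y along the row; x up the slope. Origin: centre of underside. Three holes dia 64 at y = -110, 0, +110 mm. Strainers hang by the collar, up to 7 mm down-slope off centre; open below, a 100 mm one just clears the pan.
- stand_deck_hole0 (a point): centre of the mouth of a hole of the stand, on the plate's upper face (hole at deck y = -110 mm); axes as the stand_deck's (z along the hole, outwards)
- stand_deck_hole1 (a point): centre of the mouth of a hole of the stand, on the plate's upper face (hole at deck y = +0 mm); axes as the stand_deck's (z along the hole, outwards)
- stand_deck_hole2 (a point): centre of the mouth of a hole of the stand, on the plate's upper face (hole at deck y = +110 mm); axes as the stand_deck's (z along the hole, outwards)
- mug_1: bystander, not to be disturbed: small coffee cup with handle, 62 x 92 x 51 mm; origin at its underside
- timer: bystander, not to be disturbed: round wind-up kitchen timer, dia 63 x 44 mm; origin at its underside
- packet_1: bystander, not to be disturbed: flat food packet, 57 x 150 x 12 mm; origin at its underside
- bottle_4: bystander, not to be disturbed: sauce bottle, dia 56 x 214 mm; origin at its underside
- can_1: bystander, not to be disturbed: drinks can, dia 53 x 134 mm; origin at its underside
- glass_1: bystander, not to be disturbed: small drinking glass, dia 49 x 62 mm; origin at its underside
- tin_1: bystander, not to be disturbed: food tin, dia 57 x 72 mm; origin at its underside
- teaspoon_1: bystander, not to be disturbed: teaspoon, 130 x 27 x 11 mm; origin at its underside

How it is judged:
By the outcome, as a careful person would: the job done as asked, in the order asked, and still so for the second after the job is handed in, with the robot touching nothing.
It also fails if it takes over 72 s, if anything falls off the work surface, if the arm or the gripper's body presses on something with over 40 N, if the wrist force passes 120 N, or if a joint passes its speed limit or range.

### The arm

A 7-joint arm with a two-finger parallel gripper is mounted at the origin on a cart in front of the work surface, level with it; the furniture and walls round the work are solid. World frame = base frame: x ahead of the robot, y to its left, z up, the work surface at z = 0. Lengths are in mm, angles in rad, forces in N, time in s.
With the tool pointing down it reaches from about 400 to 900 mm from the base axis. Payload 5.6 kg.
Tool frame: the origin (TCP) lies midway between the tips of the shut fingers; the grasp point (between the pads) lies 19 mm behind it; z points along the fingers, y is the line along which they close (so a half turn about z gives the same grasp; the last joint's range is limited). The gripper opens to 92 mm and grips with 3 to 60 N. Pads are 20 mm wide; open, the fingers measure 128 mm over their backs; the gripper's body (75 mm by 189 mm) begins 69 mm behind the grasp point.
Start: joints at [-1.193, 0.468, -0.012, 1.603, 0.006, 1.071, -0.056], TCP at [265.559, 593.285, 214.592] pointing down, gripper open.
Joint ranges: [-2.53, 2.53], [-0.31, 2.02], [-1.57, 1.55], [0.28, 2.44], [-1.29, 4.43], [0.15, 1.84], [-2.92, 2.92]. Speed limits (rad/s): [2.57, 2.57, 3.14, 3.14, 3.14, 3.14, 3.14].

### API

Orientations are given as a rotation vector (axis times angle).
In Python, from cell import robot, grip, kin, viewer gives the robot as it stands. Calls block until the motion is done:
- robot.movep(position, orientation): joint-space move of the TCP to a pose.
- robot.servo_line(position, feed=150, rotation=None): straight line of the TCP; rotation=None keeps the orientation; feed is the mean speed in mm/s.
- robot.goto_joints(angles): joint-space move.
- grip(opening, newtons=None): opening from 0.0 (shut) to 1.0 (fully open); newtons is the grip in N (None keeps the last); returns when the fingers have stopped.
- robot.hold(seconds).
- kin.ik(position, orientation): joint angles nearest the present ones, or None.
- robot.observe(): the state.
- viewer.read_camera(name): name is "side" or "top"; returns the picture (480x640x3 uint8, red, green, blue); there is no depth.
- viewer.camera_info(name): a dict with "camera_matrix" (3x3 intrinsics, pixels), "R" (3x3) and "t" (3): a world point X has camera coordinates R X + t. Camera axes: x right, y down, z forward; pixel columns grow to the right and rows downward; lengths in mm; the calibration is good to about 2 mm. A picture is of the moment at which its call begins. camera_info takes no time and is no camera call.
A pose or a line that the arm cannot do raises robot.IKError and nothing moves.
- robot.job_done(): hands the job in; it is judged then, once.
Trained networks look in the newest picture that a camera, given by its name, has taken for a name from the list of things; names that differ only in an ending like _2 or _b are one class to them, and where a whole thing is asked for, a point or a joint stands for the part that bears it (a point fixed in the world has none). Each returns a list of dicts, best first, with "confidence" (0 to 1); they miss things now and then, are a little off and sometimes report something else, mostly with a low value. They report only what shows in the picture. A call takes as long as a camera call.
- viewer.silhouettes(name, camera): "mask" (480x640 bool, what is visible of it).
- viewer.pinpoint(name, camera): "at" ([x, y, z] in mm, in the coordinates of the camera as it stood for that picture, good to about 4 mm: a listed point, or the origin of a listed thing).
The state is a dict: "t": time; "joints": joint angles; "joint_velocities": joint speeds; "joint_torque": joint torques, N m; "tcp_pos": TCP position; "tcp_rot": TCP orientation; "contact_force": force on the tool from outside, world axes, zero at the start; "wrist_torque": the same for the moment, N m; "grip_width": opening from 0.0 (shut) to 1.0 (fully open); "grip_force": force on a finger pad.
Only numpy, scipy, OpenCV 4.12 (cv2) and the standard library are available. Lean on these libraries where they do the work, as an engineer would, in place of code of your own. Each camera call takes 0.05 s, during which the arm holds its last target. There are 200 camera calls.

## Working session

There is one attempt and no reset: what is moved stays moved. The work goes in short steps, each a Python script; the robot and the scene stay as the last script left them, time stands still between calls to the robot, and variables do not carry over. Pictures are saved under pics/ and viewed, at most 10 in all, crops included, and the job is handed in when it is done.

```bash
ls; mkdir -p pics
cat > h.py <<'E'
import numpy as np, cv2
from cell import robot, grip, kin, viewer
from scipy.spatial.transform import Rotation as Ro
def w(name,cam):
    c=viewer.camera_info(cam);R=np.array(c["R"]);t=np.array(c["t"])
    return [(np.round(R.T@(np.array(d["at"])-t),1),round(d["confidence"],2)) for d in viewer.pinpoint(name,cam)]
def snap(cam,fn):
    im=np.array(viewer.read_camera(cam)); cv2.imwrite("pics/"+fn,im[:,:,::-1]); return im
E
python3 - <<'E'
from h import *
for c in ("side","top"):
    snap(c,c+"0.png"); i=viewer.camera_info(c); print(c,-np.array(i["R"]).T@np.array(i["t"]))
    for n in ["strainer_a","jug_p","jug_q","stand_deck","stand_deck_hole0","stand_deck_hole1","stand_deck_hole2"]:
        print(c,n,w(n,c))
E
```

```text
pics
side [-503.44237746 -395.88256147  819.76273059]
side strainer_a [(array([482.9, 207.2, 113.6]), 0.95), (array([484.4,  94. , 117.1]), 0.92), (array([478.4, -19. , 114.4]), 0.6)]
side jug_p [(array([751.6, 190.1,  -2.9]), 0.82), (array([ 440.6, -288.4,   -1.6]), 0.57), (array([ 6.702e+02, -3.218e+02,  2.000e-01]), 0.56)]
side jug_q [(array([751.6, 190.1,  -2.9]), 0.82), (array([ 440.6, -288.4,   -1.6]), 0.57), (array([ 6.702e+02, -3.218e+02,  2.000e-01]), 0.56)]
side stand_deck []
side stand_deck_hole0 [(array([482.2, -15.1, 114.8]), 0.87), (array([483.6,  94.3, 115.8]), 0.78), (array([483.9, 206.5, 117.6]), 0.66)]
side stand_deck_hole1 [(array([482.2, -15.1, 114.8]), 0.87), (array([483.6,  94.3, 115.8]), 0.78), (array([483.9, 206.5, 117.6]), 0.66)]
side stand_deck_hole2 [(array([482.2, -15.1, 114.8]), 0.87), (array([483.6,  94.3, 115.8]), 0.78), (array([483.9, 206.5, 117.6]), 0.66)]
top [ 460.13298501  -19.0889852  1245.71086324]
top strainer_a [(array([486.4,  89.9, 115.3]), 0.85), (array([486.2, 204.8, 117.1]), 0.81), (array([484.3, -13.7, 114.1]), 0.55)]
top jug_p [(array([ 438.8, -286.7,   -4.9]), 0.82), (array([753.7, 192.9,   0.9]), 0.68)]
top jug_q [(array([ 438.8, -286.7,   -4.9]), 0.82), (array([753.7, 192.9,   0.9]), 0.68)]
top stand_deck [(array([488.8,  94.3, 112.3]), 0.63), (array([366.9, 252. ,  -4.1]), 0.58)]
top stand_deck_hole0 [(array([484.6, -15.8, 114.6]), 0.96), (array([486.2, 206.6, 119.9]), 0.96), (array([486.5,  98.2, 116.9]), 0.58)]
top stand_deck_hole1 [(array([484.6, -15.8, 114.6]), 0.96), (array([486.2, 206.6, 119.9]), 0.96), (array([486.5,  98.2, 116.9]), 0.58)]
top stand_deck_hole2 [(array([484.6, -15.8, 114.6]), 0.96), (array([486.2, 206.6, 119.9]), 0.96), (array([486.5,  98.2, 116.9]), 0.58)]
```

View pics/side0.png

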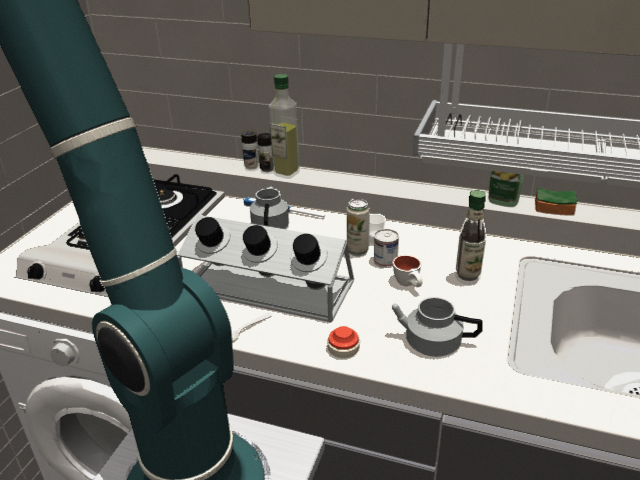

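View pics/top0.png

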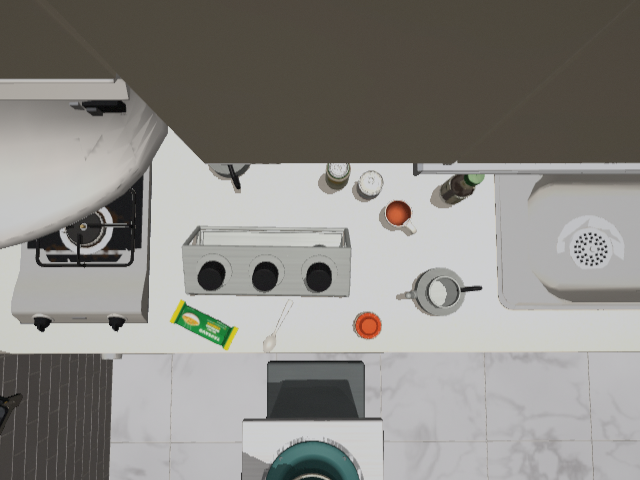

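The front jug is at about (439,-287), top px (440,292). The three caps sit at top px (211,276), (265,276) and (319,277). Next I'll identify the jug from its rim and check reach.

```bash
cat >> h.py <<'E'
S,C=np.sin(np.radians(25)),np.cos(np.radians(25))
N=np.array([-S,0,C])
def tool(zdir,ydir):
    return Ro.from_matrix(np.column_stack([np.cross(ydir,zdir),ydir,zdir])).as_rotvec()
def proj(cam,P):
    c=viewer.camera_info(cam);p=(np.array(c["R"])@np.atleast_2d(P).T).T+np.array(c["t"])
    q=p@np.array(c["camera_matrix"]).T; return q[:,:2]/q[:,2:]
def ring(c,r,n=120):
    a=np.linspace(0,2*np.pi,n); return np.array(c)+np.c_[r*np.cos(a),r*np.sin(a),0*a]
E
python3 - <<'E'
from h import *
d=np.array([0,0,-1.])
for nm,y in (("y+",[0,1.,0]),("y-",[0,-1.,0])):
  print(nm,[np.round(kin.ik(list(p),list(tool(z,np.array(y)))),2).tolist() if kin.ik(list(p),list(tool(z,np.array(y)))) is not None else None for p,z in (((480,206,130),-N),((400,206,330),-N),((480,-15,130),-N),((400,-15,330),-N),((439,-287,100),d),((439,-287,260),d))])
for nm,y in (("s+",np.array([C,0,S])),("s-",-np.array([C,0,S]))):
  print(nm,[np.round(q,2).tolist() if (q:=kin.ik(list(p),list(tool(-N,y)))) is not None else None for p in ((480,206,130),(400,206,330),(480,-15,130),(400,-15,330))])
for nm,y in (("x+",[1.,0,0]),("x-",[-1.,0,0])):
  print(nm,[np.round(q,2).tolist() if (q:=kin.ik(list(p),list(tool(d,np.array(y))))) is not None else None for p in ((439,-287,100),(439,-287,260))])
print(robot.observe())
# jug hypotheses drawn
T=cv2.imread("pics/top0.png");Sd=cv2.imread("pics/side0.png")
def draw(im,cam,c,rim,ro,ri,k,box):
    x0,y0,wd,ht=box; o=cv2.resize(im[y0:y0+ht,x0:x0+wd],None,fx=k,fy=k,interpolation=cv2.INTER_CUBIC)
    for r,col in ((ro,(0,0,255)),(ri,(0,255,0))):
        p=(proj(cam,ring([c[0],c[1],rim],r))-[x0,y0]+.5)*k
        cv2.polylines(o,[p.astype(int)],True,col,1)
    return o
c=(439.7,-287.5)
rows=[]
for rim,ro,ri in ((94,31,27.5),(80,35,31.5)):
    rows.append(np.hstack([draw(T,"top",c,rim,ro,ri,5,(400,262,74,58)),draw(Sd,"side",c,rim,ro,ri,5,(395,290,74,58))]))
cv2.imwrite("pics/jug.png",np.vstack(rows))
cv2.imwrite("pics/stand.png",cv2.resize(Sd[205:320,170:360],None,fx=4,fy=4,interpolation=cv2.INTER_CUBIC))
E
```

```text
y+ [[-0.86, 0.23, 0.25, 2.3, 0.65, 0.32, 0.37], [-1.0, -0.22, 0.2, 2.19, 0.45, 0.9, 0.53], [0.04, 0.15, -0.1, 2.4, 0.24, 0.16, 1.29], None, [-0.1, 0.51, 0.79, 2.04, -0.51, 0.79, 2.56], [-0.38, 0.32, 1.11, 1.91, -0.32, 1.11, 2.42]]
y- [[-1.23, 0.27, 0.69, 2.32, 0.27, 0.26, -2.41], [-0.91, -0.21, 0.12, 2.19, 0.43, 0.89, -2.59], [-0.36, 0.14, 0.33, 2.42, -0.17, 0.15, -1.45], None, [-0.24, 0.6, 0.99, 2.05, -0.67, 0.86, -0.43], [-0.28, 0.27, 0.96, 1.9, -0.25, 1.09, -0.79]]
s+ [[-1.04, 0.24, 0.46, 2.31, 0.5, 0.29, -1.07], [-1.0, -0.22, 0.19, 2.19, 0.45, 0.9, -1.04], [-0.24, 0.14, 0.19, 2.41, -0.04, 0.15, -0.01], None]
s- [[-0.6, 0.24, -0.03, 2.28, 0.79, 0.37, 1.8], [-0.79, -0.2, 0.01, 2.18, 0.4, 0.88, 2.16], [0.71, 0.24, -0.81, 2.36, 0.89, 0.26, 2.26], None]
x+ [[-0.18, 0.55, 0.89, 2.04, -0.59, 0.82, 1.07], [-0.29, 0.28, 0.97, 1.9, -0.26, 1.09, 0.79]]
x- [[-0.41, 0.88, 1.34, 2.05, -0.99, 1.1, -1.72], [-0.52, 0.48, 1.37, 1.91, -0.51, 1.18, -2.1]]
{'t': 0.8, 'joints': array([-1.19302368,  0.46753735, -0.01159953,  1.60267419,  0.00601005,
        1.07140585, -0.05625856]), 'joint_velocities': array([ 0.0014152 ,  0.00040636,  0.00036144,  0.00051059,  0.00055973,
       -0.00037492,  0.00104703]), 'joint_torque': array([ 1.50054334e-04, -5.20364213e+01, -1.23717205e-02, -2.44042218e+01,
       -5.66368760e-02,  1.13799406e-02,  3.82575217e-05]), 'tcp_pos': array([265.55159091, 593.29863971, 214.57881233]), 'tcp_rot': array([6.56112157e-01, 3.07226485e+00, 3.49938913e-06]), 'contact_force': array([-0.40904774,  0.66960442, -0.02261571]), 'wrist_torque': array([ 0.03361843,  0.03814984, -0.02551561]), 'grip_force': 0.0, 'grip_width': 0.9976806852675282}
```

View pics/jug.png

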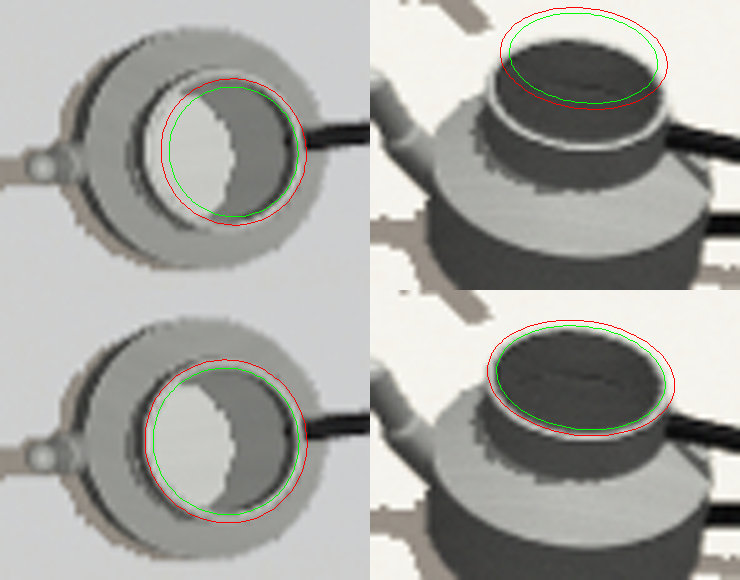

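View pics/stand.png

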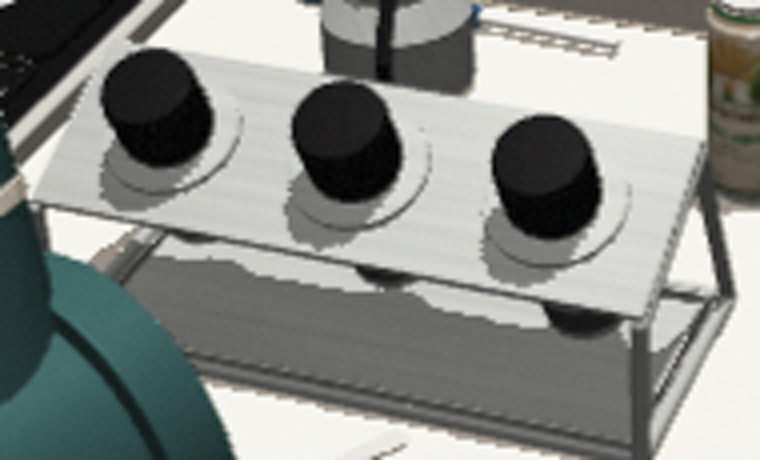

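Both views match jug_q (rim at 80 mm, lower row of the picture), so I expect the dia 58 x 68 body to fit. The foot visible below the plate differs between strainers. I'll compare that with predictions.

Run:
```python
from h import *
im=cv2.imread("pics/stand.png")
X=np.array([C,0,S]);Y=np.array([0,1.,0])
for k,y in enumerate((-14.7,95.3,205.3)):
    h=np.array([484.5,y,116.2])
    for L,r,off,col in ((84,25,7,(0,255,255)),(100,25,7,(0,0,255)),(68,29,3,(0,255,0))):
        a=np.linspace(0,2*np.pi,80)[:,None]
        for cc,rr in ((h-off*X-N*(L-3),r),(h-off*X-N*L,r-4)):
            p=(proj("side",cc+rr*(np.cos(a)*X+np.sin(a)*Y))-[170,205]+.5)*4
            cv2.polylines(im,[p.astype(int)],True,col,1)
    for q,r,col in ((h,32,(255,0,255)),(h-5*X+N*48,25,(255,0,0))):
        p=(proj("side",q+r*(np.cos(a)*X+np.sin(a)*Y))-[170,205]+.5)*4
        cv2.polylines(im,[p.astype(int)],True,col,1)
cv2.imwrite("pics/feet.png",im)
```

```text
(no output)
```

View pics/feet.png

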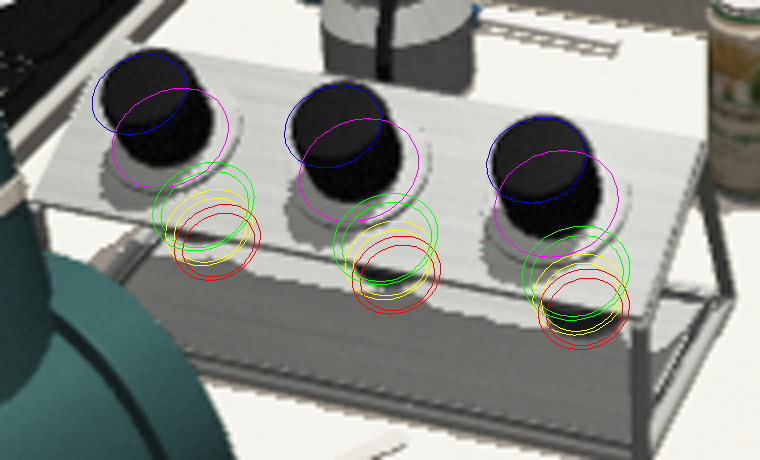

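The prediction is ambiguous because the model is shifted by a few px, so I'll lift one and look. First, kinematics and corrected hole positions.

```bash
cat >> h.py <<'E'
H=[np.array([484.5,y,116.5]) for y in(-14.9,95.1,205.1)]
XS=np.array([C,0,S]); RS=tool(-N,XS); RX=tool(np.array([0,0,-1.]),np.array([1.,0,0]))
def at(h,z,s=0): return h+N*z+XS*s      # TCP point z above plate, s up-slope
def st(m=""):
    o=robot.observe();print(m,"t%.1f"%o["t"],np.round(o["tcp_pos"],1),"F",np.round(o["contact_force"],1),"M",np.round(o["wrist_torque"],2),"w%.3f gf%.1f"%(o["grip_width"],o["grip_force"]),flush=True);return o
E
python3 - <<'E'
from h import *
h=H[2]
robot.movep(list(at(h,85,-4)),list(RS)); st("app")
robot.servo_line(list(at(h,11,-4)),feed=100); st("down")
grip(0.4,6); o=st("grip6")
snap("side","g2.png"); snap("top","g2t.png")
E
```

```text
app t2.9 [445.4 206.2 192.3] F [0.2 0.1 0.6] M [-0.1   0.45  0.06] w0.999 gf0.0
down t3.8 [476.3 205.3 125. ] F [ 1.   0.4 -0.2] M [-0.06  0.42 -0.03] w1.003 gf0.0
grip6 t4.5 [479.  206.4 126.8] F [ 5.4 -0.9  4.5] M [-0.14 -1.13 -0.03] w0.544 gf6.0
```

Run:
```python
from h import *
h=H[2]
robot.servo_line(list(at(h,11,0)),feed=30); st("s0")
grip(0.4,25); st("grip25")
robot.servo_line(list(at(h,26,0)),feed=40); st("lift15")
robot.servo_line(list(at(h,124,0)),feed=100); st("lift")
snap("side","l2.png"); snap("top","l2t.png")
for c in("side","top"): print(c,w("strainer_a",c))
im=cv2.imread("pics/l2.png")
a=np.linspace(0,2*np.pi,80)[:,None]; o=robot.observe(); h0=o["tcp_pos"]-N*11
x0,y0=130,120
cr=cv2.resize(im[y0:y0+150,x0:x0+200],None,fx=4,fy=4,interpolation=cv2.INTER_CUBIC)
for L,r,col in((84,25,(0,255,255)),(100,25,(0,0,255)),(68,29,(0,255,0)),(0,38,(255,0,255))):
    p=(proj("side",h0-N*L+r*(np.cos(a)*XS+np.sin(a)*np.array([0,1.,0])))-[x0,y0]+.5)*4
    cv2.polylines(cr,[p.astype(int)],True,col,1)
cv2.imwrite("pics/l2c.png",cr)
```

```text
s0 t4.8 [480.3 205.5 126.9] F [0.2 1.3 3.9] M [0.04 0.04 0.03] w0.546 gf6.0
grip25 t5.1 [480.3 205.5 126.9] F [0.2 0.4 5.9] M [0.08 0.01 0.02] w0.539 gf25.0
lift15 t5.6 [473.3 205.  140.2] F [ 0.7 -1.1  1.4] M [-0.06  0.13 -0.01] w0.541 gf25.0
lift t6.7 [431.8 204.7 228.3] F [-0.   0.6 -1.4] M [-0.1   0.56  0.04] w0.543 gf25.0
side [(array([480.3, -14.2, 114.1]), 0.93), (array([433.6, 207.6, 215.9]), 0.74), (array([483.3,  95.8, 115.9]), 0.68)]
top [(array([484.6, -15.4, 115.3]), 0.87), (array([488.3,  92.6, 117.2]), 0.83), (array([433.2, 202.8, 216.6]), 0.76)]
```

View pics/l2c.png

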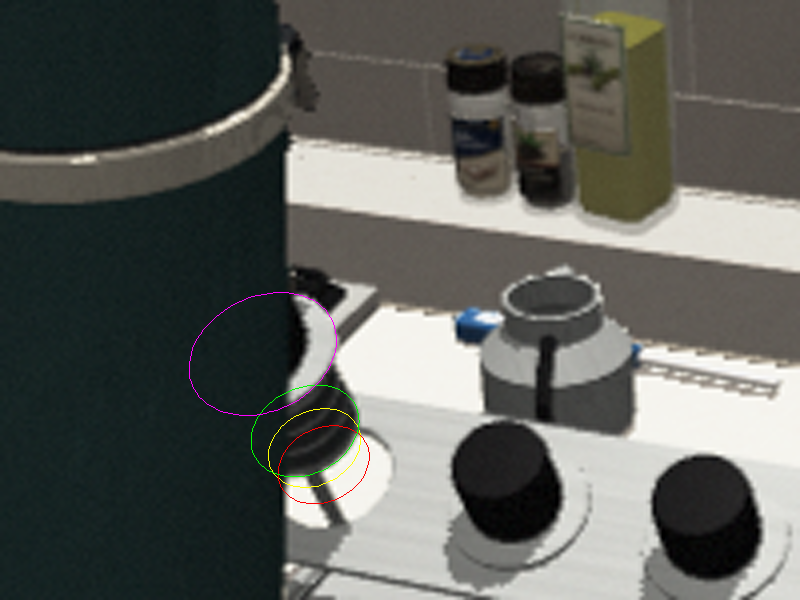

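The lifted body matches the green ring (dia 58 x 68, foot at crop px (305,455)), so this is the expected one. I'll take it to the jug and try it gently.

Run:
```python
from h import *
J=np.array([439.7,-286.5,0])
robot.servo_line([425,205,300],feed=150,rotation=list(RX)); st("up")
robot.servo_line([J[0],J[1],300],feed=250); st("over")
robot.servo_line([J[0],J[1],172],feed=150); robot.hold(.2); st("above")
for k in range(2):
  for c in("side","top"):
    (snap(c,f"j{k}{c}.png")); print(c,w("strainer_a",c)[:4],w("jug_q",c)[:3])
```

```text
up t7.9 [424.4 204.9 299.3] F [-0.9  0.3 -0.6] M [-0.02  0.13  0.01] w0.541 gf25.0
over t10.0 [ 439.8 -285.7  300. ] F [-0.3  0.5 -0.7] M [-0.07  0.01 -0.05] w0.536 gf25.0
above t11.2 [ 440.2 -286.7  172.8] F [-0.2 -0.3 -1.9] M [-0.07  0.07 -0.05] w0.541 gf25.0
side [(array([482.7, -15. , 116.7]), 0.95), (array([ 439.4, -285.8,  158.6]), 0.9), (array([484. ,  95.3, 117. ]), 0.65)] [(array([ 442.2, -286.6,   -2. ]), 0.81), (array([752.3, 192.1,  -1.2]), 0.67)]
top [(array([484.7, -16. , 115.3]), 0.69), (array([487.7,  91.6, 117.3]), 0.57)] [(array([ 439.4, -290.1,   -2.7]), 0.85), (array([756.5, 190.7,  -1.2]), 0.62)]
side [(array([ 434.8, -283.6,  158. ]), 0.91), (array([481.7, -16.5, 113.4]), 0.84), (array([481.9,  98.3, 116.9]), 0.74)] [(array([7.502e+02, 1.925e+02, 1.000e-01]), 0.88), (array([ 439.5, -289.8,   -1.9]), 0.88), (array([483.5,  97. , 118.4]), 0.56)]
top [(array([ 438.8, -285. ,  161.3]), 0.88), (array([488.5,  93.5, 116.9]), 0.8), (array([486.3, -13.8, 115.2]), 0.76), (array([ 604.5, -204.6,    2.2]), 0.59)] [(array([ 438.8, -286.2,   -4.9]), 0.96), (array([754.7, 195.2,  -2.6]), 0.86)]
```

```bash
cat >> h.py <<'E'
def descend(p,z0,z1,step=3,fz=6,feed=40,comply=0.0):
    """Down in steps; stop at upward force > fz; shift with the lateral force."""
    b=robot.observe()["contact_force"]; p=np.array(p,float)
    for z in np.arange(z0,z1-.01,-step):
        robot.servo_line([p[0],p[1],z],feed=feed); o=robot.observe(); f=o["contact_force"]-b
        if np.abs(f).max()>2.5: print("z%.1f"%z,np.round(o["tcp_pos"],1),"dF",np.round(f,1),flush=True)
        if f[2]>fz: break
        l=np.clip(comply*f[:2],-1,1); p[:2]+=np.where(abs(f[:2])>2.5,l,0)
    return p,z,f
E
python3 - <<'E'
from h import *
p,z,f=descend([440.5,-287.8],170,92,step=3,comply=0.2); print(p,z,f); st()
E
```

```text
z155.0 [ 440.9 -288.   156. ] dF [-0.6  2.7 10. ]
[ 440.5 -287.8] 155.0 [-0.63038839  2.70932896 10.01431268]
 t13.3 [ 440.9 -288.   156. ] F [-1.4  2.2  9.1] M [ 0.39  0.59 -0.02] w0.539 gf25.0
```

Run:
```python
from h import *
import itertools
for dx,dy in((0,1.5),(1.5,1.5),(-1.5,1.5),(0,3)):
    q=[440.5+dx,-287.8+dy]
    robot.servo_line([q[0],q[1],161],feed=60); robot.hold(.1)
    p,z,f=descend(q,158,143,step=3,fz=8,comply=0.2); st(f"{dx,dy} z{z}")
    if f[2]<8: break
```

```text
(0, 1.5) z143.0 t15.2 [ 440.5 -286.3  142.8] F [-0.1 -0.6 -1.4] M [-0.08  0.05  0.02] w0.538 gf25.0
```

Run:
```python
from h import *
p,z,f=descend([440.5,-286.3],139,100,step=5,fz=8,comply=0.2); st(f"z{z}")
if f[2]<8:
    p,z,f=descend(p,98,85,step=1.5,fz=4,feed=20); st(f"seat z{z}")
```

```text
z104.0 t17.3 [ 440.5 -286.4  103.8] F [-0.1  0.8 -1.5] M [ 0.11  0.08 -0.02] w0.539 gf25.0
z90.5 [ 440.7 -286.6   90.9] dF [-1.8 -0.8  5.4]
seat z90.5 t19.0 [ 440.7 -286.6   90.9] F [-1.9  0.   3.9] M [0.14 0.44 0.02] w0.540 gf25.0
```

Run:
```python
from h import *
grip(0.75,10); robot.hold(.2); st("open")
o=robot.observe()["tcp_pos"]; robot.servo_line([o[0],o[1],170],feed=60); st("up")
robot.servo_line([430,-60,330],feed=250); robot.hold(.3); st("away")
a=snap("side","e.png");b=snap("top","et.png")
for c in("side","top"): print(c,w("strainer_a",c),w("jug_q",c))
o=[]
for cam,im,(x0,y0,wd,ht) in(("side",a,(390,270,100,90)),("top",b,(395,250,100,90))):
    cr=cv2.resize(im[y0:y0+ht,x0:x0+wd,::-1],None,fx=4,fy=4,interpolation=cv2.INTER_CUBIC); cp=cr.copy()
    for z,r,col in((84,38,(0,0,255)),(128,25,(0,255,0))):
        p=(proj(cam,ring([440.7,-286.6,z],r))-[x0,y0]+.5)*4; cv2.polylines(cp,[p.astype(int)],True,col,1)
    o.append(cp)
cv2.imwrite("pics/ec.png",np.hstack(o))
```

```text
open t19.7 [ 440.5 -286.3   90.5] F [ 0.1  0.  -0.2] M [-0.04  0.11  0.01] w0.749 gf0.0
up t21.2 [ 440.3 -286.1  169.7] F [-0.4 -0.1  0.1] M [-0.05  0.04  0.02] w0.749 gf0.0
away t22.7 [429.9 -60.5 329.7] F [-0.6  0.5 -0.4] M [-0.06  0.07 -0.  ] w0.750 gf0.0
side [(array([ 438.4, -282.8,   75.7]), 0.85), (array([482.5,  95.3, 117.2]), 0.82), (array([479.2, -19.9, 115.1]), 0.72)] [(array([751.3, 191.8,  -2. ]), 0.69), (array([ 437.8, -286. ,   -2.8]), 0.62)]
top [(array([490.8,  91.3, 116. ]), 0.86), (array([ 439. , -286.1,   82. ]), 0.74), (array([483.3, -14.8, 114.7]), 0.65)] [(array([ 438.8, -289. ,   -3.8]), 0.96), (array([ 603.7, -200.8,    1. ]), 0.72), (array([755.1, 189.2,  -4.2]), 0.7), (array([362.9,  77.1,  -1. ]), 0.6)]
```

View pics/ec.png

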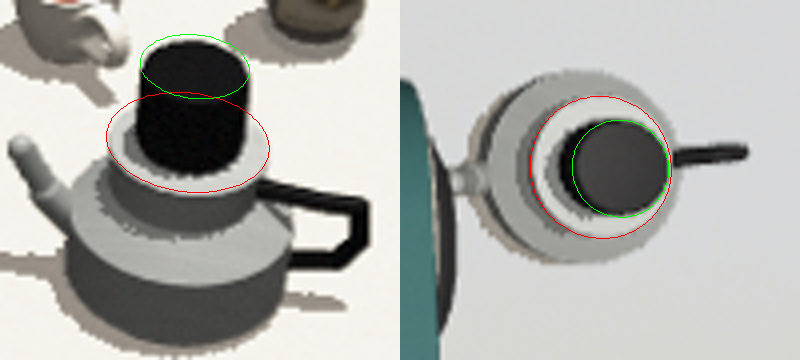

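View pics/e.png

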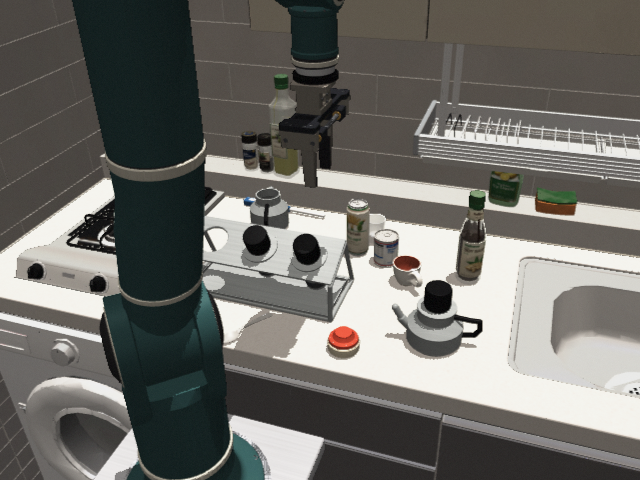

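The pictures show the strainer seated with its collar flat on the front jug's rim at side px (438,310). The other two are still hanging at (257,243) and (306,252), and nothing else has moved. I'm handing the job in.

```bash
python3 -c "
from h import *
print(robot.job_done())"
```

```text
the job is handed in; nothing more can be done
None
```

The strainer from hole 2 (body dia 58 x 68) is seated flat on the rim of the front jug (jug_q), and the job is handed in; I identified it by camera and only tried that one, so the other two were never moved and still hang in the stand.

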